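Unbar a casting tray and tip it out

TASK

Unlock the casting tray on the jeweller's bench: lift the steel keeper bar straight up out of its two U brackets so that both ends come clear together, keep it level all the way and lay it flat on the bench. Lift the tray out of its stand without spilling (the upright side ears are made for this), set it down level on the bench and let go; then take it again by the leaning grip plate at its back and tip all four brass pieces over the open front edge into the plywood box. Finally put the empty tray down flat on the bench, leaving the bowl, hammer and ring box where they are.

Things in the scene. Friction and masses are not known exactly. Their poses are not given: they have to be found in the camera images.
- stand: Dark wooden tray stand, fixed, left or right of the bench's middle, turned up to 0.25 rad. Origin: centre of its underside; z up, front = its -x (towards the robot at yaw 0). Base plate 220 (x) x 180 (y) x 12 mm. A fence behind the tray, 140 mm wide, x = 98 to 110 mm, up to z = 92 mm, leaves no finger room behind the tray's grip plate. It carries the two U brackets at its front.
- bracket_left (a point): Middle of the open top of the dark steel U bracket on the stand's +y side: on the stand at x = -60, y = 74, z = 79 mm. The bracket is 12 mm thick in y, 38 mm long in x; its slot is 24 mm wide in x and 30 mm deep (floor at z = 49 mm).
- bracket_right (a point): The same for the bracket on the stand's -y side, at y = -74 mm.
- bar: Square steel keeper bar 18 x 180 x 18 mm, about 0.35 kg, origin at its centre, long axis = own y. At first it lies in the two brackets, across the front part of the tray, centre 58 mm above the bench, underside 3 mm above the tray's side walls: the tray cannot be lifted before it. Grip it across its 18 mm in the middle; it is clear when raised more than 30 mm.
- bar_left (a point): Centre of the bar's end face at its own y = +90 mm.
- bar_right (a point): Centre of the bar's end face at its own y = -90 mm.
- tray: Aluminium tray 150 (x) x 116 (y) mm, about 0.22 kg (0.52 with the pieces). Origin: centre of its underside, z up. Floor 4 mm; side walls and back (+x) wall 4 mm thick, 34 mm high; the front (-x) end is open, no lip. It starts on the stand's base, underside at 12 mm, origin 10 mm in front of the stand's, same yaw. It has an upright ear on each side wall and a leaning grip plate at the back.
- tray_grip (a point): Middle of the grip plate, on the tray at x = 86, y = 0, z = 54.5 mm. The plate is 4 mm thick, 60 mm wide and leans outwards (to +x) 30 degrees from vertical; it goes 46 mm up its slope from the back wall's top (x = 73, z = 32 mm). A square grip has the fingers pointing down and forwards (to the open front), 30 degrees from vertical. Fingers fit behind it only out of the stand.
- ear_left (a point): Grip point on the ear at the tray's +y side, at x = 15, y = 56, z = 53 mm. The ear is 4 mm thick (in y), x = -7 to 37 mm, and continues the side wall up to z = 68 mm. Grip with fingers straight down, closing along the tray's y.
- ear_right (a point): The same on the tray's -y side, at x = 15, y = -56, z = 53 mm.
- button0: Round brass casting button, 30 mm diameter, 14 mm high, about 80 g, loose in the back part of the tray; origin at the centre of one flat face (underside at the start).
- button1: Second brass button, the same.
- ingot0: Small brass ingot 34 x 20 x 13 mm, about 70 g, loose in the back part of the tray; origin at the centre of one 34 x 20 face (underside at the start).
- ingot1: Second brass ingot, the same. All pieces slide off the tray when it is tipped about 50 degrees.
- box: Open-topped plywood catch box 150 x 150 mm outside, 55 mm high, walls 5 mm, fixed to the bench, on the other side of the bench from the stand. Origin: centre of its underside, z up.
- bowl: Blue ceramic bowl, 110 mm across, 45 mm high, a bystander near the far edge of the bench. Origin: centre of its underside.
- hammer: Hammer lying along its own x, 200 mm long, a bystander near the far edge.
- ringbox: Closed green ring box 60 x 70 x 49 mm, a bystander near the far edge. Origin: centre of its underside.

How it is judged:
On the way, in this order (a step that is already met when the one before it is completed fails the run):
1. the bar is lifted straight up, both ends together above the bracket tops, still over the stand (height (world z) of each of bar_left, bar_right above 0.088 m and x of bar in the frame of stand between -0.1 and -0.02 m and y of bar in the frame of stand between -0.04 and 0.04 m), for 0.05 s.
2. the bar lies flat on the bench, released (height (world z) of bar below 0.013 m and contact force between the fingers and bar below 0.1 N and linear speed of bar below 0.02 m/s), for 0.1 s.
3. the tray stands level on the bench with all four pieces aboard, released (height (world z) of tray below 0.006 m and angle between tray's own z axis and vertical below 0.06 rad and contact force between the fingers and tray below 0.1 N and linear speed of tray below 0.02 m/s and x of button0 in the frame of tray between -0.085 and 0.085 m and y of button0 in the frame of tray between -0.058 and 0.058 m and z of button0 in the frame of tray between 0 and 0.04 m and x of button1 in the frame of tray between -0.085 and 0.085 m and y of button1 in the frame of tray between -0.058 and 0.058 m and z of button1 in the frame of tray between 0 and 0.04 m and x of ingot0 in the frame of tray between -0.085 and 0.085 m and y of ingot0 in the frame of tray between -0.058 and 0.058 m and z of ingot0 in the frame of tray between 0 and 0.04 m and x of ingot1 in the frame of tray between -0.085 and 0.085 m and y of ingot1 in the frame of tray between -0.058 and 0.058 m and z of ingot1 in the frame of tray between 0 and 0.04 m), for 0.1 s.
4. the tray, held by its leaning grip plate, is tipped more than 30 degrees (angle between tray's own z axis and vertical above 0.52 rad and distance between the grasp point and tray_grip below 0.04 m and contact force between the fingers and tray above 1 N), for 0.1 s.
At the end, for the whole second after the job is handed in: All four brass pieces lie at rest inside the plywood box, below its rim; the empty tray stands upright and flat on the bench (within 6 mm and 3.5 degrees); the bar lies flat on the bench (centre below 13 mm); all are released and at rest (all of step 2 and height (world z) of tray below 0.006 m and angle between tray's own z axis and vertical below 0.06 rad and contact force between the fingers and tray below 0.1 N and linear speed of tray below 0.02 m/s and x of button0 in the frame of box between -0.075 and 0.075 m and y of button0 in the frame of box between -0.075 and 0.075 m and z of button0 in the frame of box between 0 and 0.055 m and x of button1 in the frame of box between -0.075 and 0.075 m and y of button1 in the frame of box between -0.075 and 0.075 m and z of button1 in the frame of box between 0 and 0.055 m and x of ingot0 in the frame of box between -0.075 and 0.075 m and y of ingot0 in the frame of box between -0.075 and 0.075 m and z of ingot0 in the frame of box between 0 and 0.055 m and x of ingot1 in the frame of box between -0.075 and 0.075 m and y of ingot1 in the frame of box between -0.075 and 0.075 m and z of ingot1 in the frame of box between 0 and 0.055 m and linear speed of each of button0, button1, ingot0, ingot1 below 0.03 m/s); the robot touches nothing.
It fails at once if the bar is more than 14 degrees out of level (angle between bar's own y axis and vertical below 1.326 rad or angle between bar's own y axis and vertical above 1.815 rad).
It fails at once if the bowl is moved by more than 30 mm (distance of bowl from where it was at the start of the episode above 0.03 m).
It fails at once if the hammer is moved by more than 30 mm (distance of hammer from where it was at the start of the episode above 0.03 m).
It fails at once if the ringbox is moved by more than 30 mm (distance of ringbox from where it was at the start of the episode above 0.03 m).
It also fails if it takes over 69 s, if anything falls off the work surface, if the arm or the gripper's body presses on something with over 40 N, if the wrist force passes 120 N, or if a joint passes its speed limit or range.

ROBOT

A 6-joint arm with a two-finger parallel gripper is mounted at the origin on the work surface. World frame = base frame: x ahead of the robot, y to its left, z up, the work surface at z = 0. Lengths are in m, angles in rad, forces in N, time in s.
With the tool pointing down it reaches from about 0.35 to 0.875 m from the base axis. Payload 4.2 kg.
Tool frame: the origin (TCP) lies at the very end of the fingers, on their centre line; the grasp point (between the pads) lies 19 mm behind it; y points along the fingers, x is the direction in which the jaws open and shut, and the axes are right-handed (so a half turn about y gives the same grasp; the last joint's range is limited). The gripper opens to 87 mm and grips with 3 to 60 N. Pads are 19 mm wide; open, the fingers measure 117 mm over their backs; the gripper's body (75 mm by 190 mm) begins 51 mm behind the grasp point.
Start: joints at [1.416, 0.385, 0.008, 0, -1.194, -0.259], TCP at [0.251, 0.572, 0.223] pointing down, gripper open.
Joint ranges: [-3.14, 3.14], [-1.21, 2.06], [-1.07, 1.41], [-3.16, 2.05], [-2.99, -0.16], [-3.1, 3.1]. Speed limits (rad/s): [2.79, 2.79, 3.14, 3.14, 3.14, 3.14].

INTERFACE

Orientations are given as a unit quaternion [x, y, z, w].
In Python, from station import sense, grab_frame, camera_info, finish_job gives the robot as it stands.
- The arm moves only by the tool jog_arm, never from a script. Its argument "series" is a list of rows, each a list of 7 numbers: the turn, a rotation vector about the tool's x, y, z in rad, then the shift along the tool's x, y, z in cm, then the finger opening in cm, from 0 to 8.7. A call has 1 to 20 rows; each row is the pose to reach, as a shift and turn from the pose commanded when the call began, along the tool's axes at that moment; what a row does not reach only later rows make up. A row lasts 1/10 s, in which the tool goes at most 50 mm and 8.59 degrees, less where a joint would pass 70% of its speed; a pose out of reach is approached as far as the arm can. A call with a gripper value outside its range is refused whole. The fingers move at their own pace and stop on an object; "force" is the grip in N (left out, the last holds). Time passes only in rows, so rows that repeat a pose let the fingers close. It gives the time, the measured TCP pose, the force and the opening at its end, in the units of the state.
- sense(): the state, without advancing time (a new reading comes with each control period).
- grab_frame(name): name is "side" or "top" or "wrist"; returns the picture (400x640x3 uint8, red, green, blue); there is no depth.
- camera_info(name): a dict with "fx", "fy", "cx", "cy" (pixels), "R" (3x3) and "t" (3): a world point X has camera coordinates R X + t. Camera axes: x right, y down, z forward; pixel columns grow to the right and rows downward; lengths in m; the calibration is good to about 2 mm. A picture is of the moment at which its call begins: read the wrist's pose just before it. camera_info takes no time and is no camera call; for the wrist camera it gives the pose at the moment of the call.
- finish_job(): hands the job in, once; it reports no verdict.
The state is a dict: "clock": time; "joint_positions": joint angles; "joint_vel": joint speeds; "joint_torque": joint torques, N m; "ee_pos": TCP position; "orientation": TCP orientation; "wrist_force": force on the tool from outside, world axes, zero at the start; "moment": the same for the moment, N m; "gripper_width": opening from 0.0 (shut) to 1.0 (fully open).
Only numpy, scipy, OpenCV 4.12 (cv2) and the standard library are available. Lean on these libraries where they do the work, as an engineer would, in place of code of your own. Each camera call takes 0.05 s, during which the arm holds its last target. There are 200 camera calls.

## Working session

There is one attempt and no reset: what is moved stays moved. The work goes in short steps, Python scripts to look and compute and a tool call to move; the robot and the scene stay as the last step left them, time stands still between calls to the robot, and variables do not carry over. Pictures are saved under pics/ and viewed, about 8 in all and at most 12, crops included, and the job is handed in when it is done.

Besides the shell and the picture viewer there is one more tool, called after ">>>" as name(argument=value, ...) on one line, values as JSON. jog_arm: Moves the arm, as the interface text tells. Its arguments: {"type":"object","properties":{"series":{"type":"array","items":{"type":"array","items":{"type":"number"}}},"force":{"type":"number"}},"required":["series"]}

```bash
ls; mkdir -p pics; python3 - <<'E'
from station import *
import cv2,numpy as np
print(sense())
for n in("top","side"):
    f=grab_frame(n); cv2.imwrite(f"pics/{n}0.png",f[:,:,::-1]); print(n,camera_info(n))
E
```

```text
pics
{'clock': 0.0, 'joint_positions': array([ 1.41559826e+00,  3.85575124e-01,  6.62635247e-03, -5.53746818e-04,
       -1.19400890e+00, -2.58577215e-01]), 'joint_vel': array([-0.00028894,  0.00087235,  0.00067951, -0.00051501, -0.00013256,
        0.00121328]), 'joint_torque': array([-8.06036496e-04, -3.90667248e+01,  1.87400669e+01,  4.21980143e+00,
        1.09922592e-02, -1.93277233e-04]), 'ee_pos': array([0.25103068, 0.5717024 , 0.22144049]), 'orientation': array([ 0.38721616, -0.59163839,  0.59252975, -0.38592247]), 'wrist_force': array([0.40895202, 0.44323204, 1.01830255]), 'moment': array([-0.03794277, -0.0247077 , -0.00376418]), 'gripper_width': 1.004839017310542}
top {'fx': 507.35785291710704, 'fy': 507.35785291710704, 'cx': 312.558040318845, 'cy': 197.21092896661608, 'R': array([[-2.77953489e-04, -9.99914561e-01, -1.30688323e-02],
       [-9.86512517e-01,  2.41336107e-03, -1.63668049e-01],
       [ 1.63685605e-01,  1.28470745e-02, -9.86428900e-01]]), 't': array([-0.01587045,  0.61138539,  1.42254774])}
side {'fx': 390.5185638169881, 'fy': 390.5185638169881, 'cx': 323.18706819747365, 'cy': 198.1770048644023, 'R': array([[ 0.92899912, -0.36999576,  0.00798596],
       [-0.21179031, -0.54921936, -0.8083953 ],
       [ 0.30348888,  0.74930717, -0.58858582]]), 't': array([-0.58024227,  0.20847898,  0.80363991])}
```

View pics/top0.png

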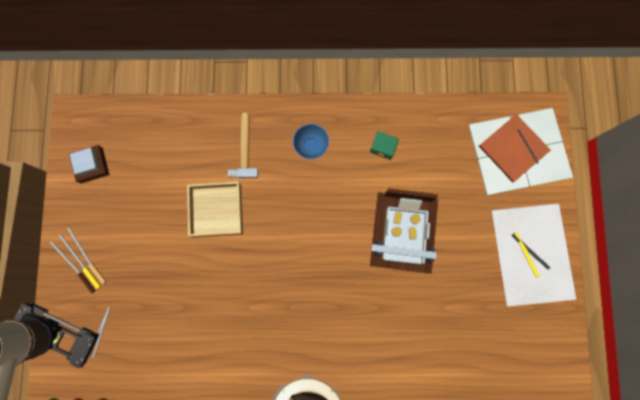

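View pics/side0.png

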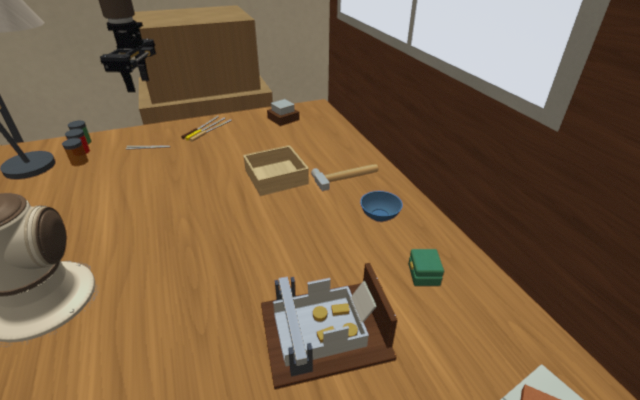

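The top view shows the stand at about (405,231), with the bar from (373,249) to (435,256). The box is at (215,209), and the bystanders are along the far edge at rows 140–175. The side view agrees: all four pieces are in the tray and the bar lies across its front.

```bash
cat > h.py <<'E'
from station import *
import cv2,numpy as np
from scipy.spatial.transform import Rotation as Rn
def ray(ci,p,z):
    d=np.array([(p[0]-ci["cx"])/ci["fx"],(p[1]-ci["cy"])/ci["fy"],1.])
    R=np.array(ci["R"]);c=-R.T@np.array(ci["t"]);d=R.T@d
    return c+d*(z-c[2])/d[2]
def proj(ci,X):
    c=np.array(ci["R"])@np.array(X)+np.array(ci["t"]);return c[0]/c[2]*ci["fx"]+ci["cx"],c[1]/c[2]*ci["fy"]+ci["cy"]
def tool(yaw,tilt=0,flip=0):
    """tool R: frame yaw; fingers down, tilted by 'tilt' towards frame -x; jaws along frame x (flip: half turn)"""
    y=np.array([-np.sin(tilt),0,-np.cos(tilt)]);x=np.array([np.cos(tilt),0,-np.sin(tilt)])*(-1 if flip else 1)
    return Rn.from_euler('z',yaw)*Rn.from_matrix(np.c_[x,y,np.cross(x,y)])
def go(p,R,log=True):
    """rotvec and cm shift from the measured pose to TCP p, R"""
    s=sense();R0=Rn.from_quat(s["orientation"])
    print("turn",(R0.inv()*R).as_rotvec().round(3),"cm",(R0.inv().apply(np.array(p)-s["ee_pos"])*100).round(2))
def st():
    s=sense();R=Rn.from_quat(s["orientation"]).as_matrix()
    print("t",round(s["clock"],2),"q",s["joint_positions"].round(3),"p",s["ee_pos"].round(4),"F",s["wrist_force"].round(1),"w",round(s["gripper_width"]*8.7,2));print("tool x",R[:,0].round(3),"y",R[:,1].round(3))
E
python3 - <<'E'
from h import *
st()
f=cv2.imread("pics/top0.png");ci=camera_info("top")
hsv=cv2.cvtColor(f,cv2.COLOR_BGR2HSV)
def big(m,roi):
    M=np.zeros_like(m);x0,y0,x1,y1=roi;M[y0:y1,x0:x1]=m[y0:y1,x0:x1]
    cs,_=cv2.findContours(M,0,2);return max(cs,key=cv2.contourArea)
m=cv2.inRange(hsv,(0,0,0),(179,255,85)); c=big(m,(350,175,460,290))
b=cv2.boxPoints(cv2.minAreaRect(cv2.convexHull(c)));print("stand px",b.round(1).tolist());print([ray(ci,p,.012)[:2].round(4).tolist() for p in b])
roi=(180,172,250,245)
m=cv2.inRange(hsv,(18,40,150),(32,150,255));c=big(m,roi);b=cv2.boxPoints(cv2.minAreaRect(c));print("box",b.round(1).tolist(),[ray(ci,p,.055)[:2].round(4).tolist() for p in b])
up=lambda x0,y0,x1,y1:cv2.resize(f[y0:y1,x0:x1],None,fx=6,fy=6,interpolation=2)
cv2.imwrite("pics/crop.png",np.hstack([up(360,180,450,280),]))
E
```

```text
t 0.1 q [ 1.416  0.386  0.007 -0.    -1.194 -0.259] p [0.2511 0.5718 0.2216] F [ 0.2 -0.4 -0.3] w 8.7
tool x [-0.402 -0.916  0.002] y [-0.001 -0.002 -1.   ]
stand px [[372.79998779296875, 243.5], [379.20001220703125, 188.89999389648438], [439.3999938964844, 196.0], [432.8999938964844, 250.60000610351562]]
[[0.4798, -0.1928], [0.6423, -0.2151], [0.6205, -0.3929], [0.4589, -0.3676]]
box [[186.10000610351562, 183.5], [238.60000610351562, 181.5], [240.60000610351562, 233.6999969482422], [188.10000610351562, 235.8000030517578]] [[0.6519, 0.352], [0.6575, 0.1988], [0.505, 0.1894], [0.4994, 0.3401]]
```

View pics/crop.png

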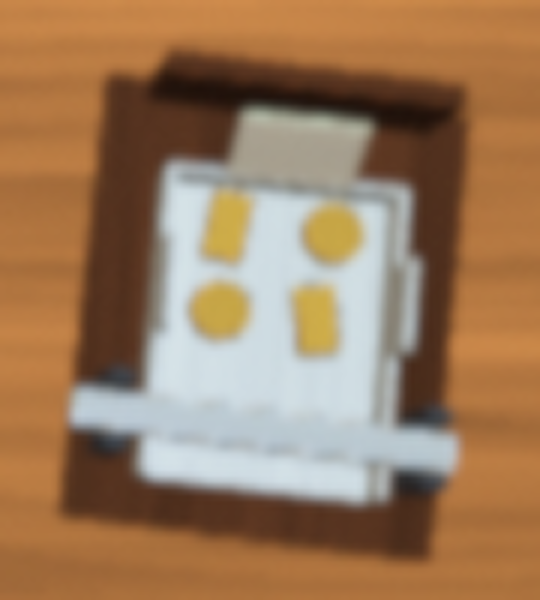

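```bash
python3 - <<'E'
from h import *
ci=camera_info("top")
L=ray(ci,(371.7,247.8),.067);Rr=ray(ci,(436.5,255.3),.067);c=(L+Rr)/2;print("bar",L,Rr,c,np.hypot(*(L-Rr)[:2]),"yaw",np.arctan2(-(L-Rr)[0],(L-Rr)[1]))
A=ray(ci,(370.3,265.5),.012);B=ray(ci,(431.7,272.7),.012);C=ray(ci,(378,192.5),.012);print("stand FL,FR,BL",A,B,C,np.hypot(*(A-B)[:2]),np.hypot(*(A-C)[:2]),"yaw",np.arctan2((C-A)[1],(C-A)[0]),"centre",(B+C)/2)
for fl in(0,1):
  go([c[0]-.0,c[1],.20],tool(-.12,0,fl))
ci=camera_info("wrist");s=sense();R=Rn.from_quat(s["orientation"]).as_matrix()
print(ci["fx"],ci["cx"],ci["cy"],"cam in tool",R.T@(-ci["R"].T@ci["t"]-s["ee_pos"]),(ci["R"]@R).round(2))
E
```

```text
bar [ 0.46364445 -0.1835825   0.067     ] [ 0.44244623 -0.36481476  0.067     ] [ 0.45304534 -0.27419863  0.067     ] 0.18246780135529164 yaw -0.11643808293206617
stand FL,FR,BL [ 0.4158641  -0.18418815  0.012     ] [ 0.39504924 -0.36153687  0.012     ] [ 0.63146189 -0.21116468  0.012     ] 0.17856603529160822 0.21727894866447875 yaw -0.12447741273428832 centre [ 0.51325556 -0.28635078  0.012     ]
turn [ 2.000e-03 -1.865e+00  1.000e-03] cm [69.32  2.3  52.52]
turn [-1.000e-03  1.277e+00  2.000e-03] cm [69.32  2.3  52.52]
309.2490367401531 317.4311465109249 206.19623024440656 cam in tool [-0.00027838 -0.16301593  0.06476368] [[ 1.   -0.    0.  ]
 [ 0.   -0.24 -0.97]
 [ 0.    0.97 -0.24]]
```

>>> jog_arm(series=[[0,0.4,0,22,1,19,5],[0,0.8,0,46,1.5,36,5],[0,1.277,0,69.3,2.3,52.5,5],[0,1.277,0,69.3,2.3,52.5,5],[0,1.277,0,69.3,2.3,52.5,5],[0,1.277,0,69.3,2.3,52.5,5],[0,1.277,0,69.3,2.3,52.5,5],[0,1.277,0,69.3,2.3,52.5,5],[0,1.277,0,69.3,2.3,52.5,5],[0,1.277,0,69.3,2.3,52.5,5],[0,1.277,0,69.3,2.3,52.5,5],[0,1.277,0,69.3,2.3,52.5,5],[0,1.277,0,69.3,2.3,52.5,5],[0,1.277,0,69.3,2.3,52.5,5],[0,1.277,0,69.3,2.3,52.5,5],[0,1.277,0,69.3,2.3,52.5,5],[0,1.277,0,69.3,2.3,52.5,5],[0,1.277,0,69.3,2.3,52.5,5],[0,1.277,0,69.3,2.3,52.5,5],[0,1.277,0,69.3,2.3,52.5,5]])

```text
clock: 2.1
ee_pos: [0.4526, -0.2733, 0.1988]
orientation: [0.042, 0.706, -0.706, -0.043]
wrist_force: [-0.4, -0.0, 0.0]
gripper_width: 0.574
```

```bash
python3 - <<'E'
from h import *
import pickle
st();ci=camera_info("wrist");f=grab_frame("wrist");pickle.dump(ci,open("w1.pkl","wb"));cv2.imwrite("pics/w1.png",f[:,:,::-1])
E
```

```text
t 2.1 q [-2.360e-01  2.420e-01 -2.620e-01 -1.000e-03 -1.069e+00  1.150e-01] p [ 0.4526 -0.2733  0.1988] F [-0.4 -0.   0. ] w 4.99
tool x [-0.993  0.121  0.002] y [-0.002  0.001 -1.   ]
```

View pics/w1.png

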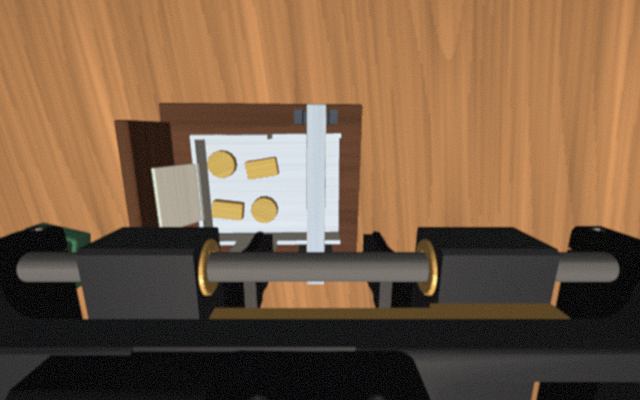

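The wrist picture shows the bar at columns 306–327, rows 104–284. It is centred on the jaw plane (column 317) and parallel to it.

```bash
python3 - <<'E'
from h import *
import pickle
ci=pickle.load(open("w1.pkl","rb"))
a=ray(ci,(317,104),.067);b=ray(ci,(315.7,284),.067);print("bar",a,b,(a+b)/2,np.hypot(*(a-b)[:2]))
# stand left edge corners & tray corners
print("stand +y edge (plate top)",ray(ci,(161,104),.012),ray(ci,(361,104),.012))
print("tray front-left top",ray(ci,(340,135),.012+.004), "back-left top", ray(ci,(191,136),.046))
print("grasp offset now", Rn.from_quat(sense()["orientation"]).inv().apply((a+b)/2-sense()["ee_pos"])*100)
E
```

```text
bar [ 0.4416515  -0.35985534  0.067     ] [ 0.46468738 -0.18170385  0.067     ] [ 0.45316944 -0.27077959  0.067     ] 0.17963464677729196
stand +y edge (plate top) [ 0.60779212 -0.38413816  0.012     ] [ 0.39408641 -0.35825096  0.012     ]
tray front-left top [ 0.42017308 -0.32870231  0.016     ] back-left top [ 0.56962017 -0.34639487  0.046     ]
grasp offset now [-0.0306032  13.21633095 -0.19088187]
```

>>> jog_arm(series=[[0,0,0,0,5,-0.2,3.6],[0,0,0,0,9,-0.2,3.6],[0,0,0,0,12,-0.2,3.6],[0,0,0,0,14,-0.2,3.6],[0,0,0,0,15.5,-0.2,3.6],[0,0,0,0,16,-0.2,3.6],[0,0,0,0,16,-0.2,3.6],[0,0,0,0,16,-0.2,1.4],[0,0,0,0,16,-0.2,1.4],[0,0,0,0,16,-0.2,1.4],[0,0,0,0,16,-0.2,1.4],[0,0,0,0,16,-0.2,1.4],[0,0,0,0,16,-0.2,1.4],[0,0,0,0,16,-0.2,1.4]], force=40)

```text
clock: 3.55
ee_pos: [0.4545, -0.2716, 0.0404]
orientation: [-0.043, -0.706, 0.706, 0.042]
wrist_force: [0.1, 1.9, 5.9]
gripper_width: 0.201
```

>>> jog_arm(series=[[0,0,0,0,0,0,2.6],[0,0,0,0,0,0,2.6],[0,0,0,0,0,0,2.6],[0,0,0,0,-0.6,0,2.6],[0,0,0,0,-1.0,0,2.6],[0,0,0,0,-1.0,0,2.6],[0,0,0,0,-1.0,0,1.4],[0,0,0,0,-1.0,0,1.4],[0,0,0,0,-1.0,0,1.4],[0,0,0,0,-1.0,0,1.4],[0,0,0,0,-1.0,0,1.4],[0,0,0,0,-1.5,0,1.4],[0,0,0,0,-2.5,0,1.4],[0,0,0,0,-3.5,0,1.4]], force=45)

```text
clock: 4.95
ee_pos: [0.4525, -0.2711, 0.0747]
orientation: [0.041, 0.706, -0.706, -0.043]
wrist_force: [-0.4, -0.2, -4.0]
gripper_width: 0.201
```

```bash
python3 - <<'E'
from h import *
st();f=grab_frame("side");cv2.imwrite("pics/s1.png",cv2.resize(f[200:400,200:450,::-1],None,fx=3,fy=3))
E
```

```text
t 4.95 q [-0.232  0.382 -0.421 -0.    -0.77   0.112] p [ 0.4525 -0.2711  0.0747] F [-0.4 -0.2 -4. ] w 1.75
tool x [-0.993  0.12   0.003] y [-0.003  0.001 -1.   ]
```

View pics/s1.png

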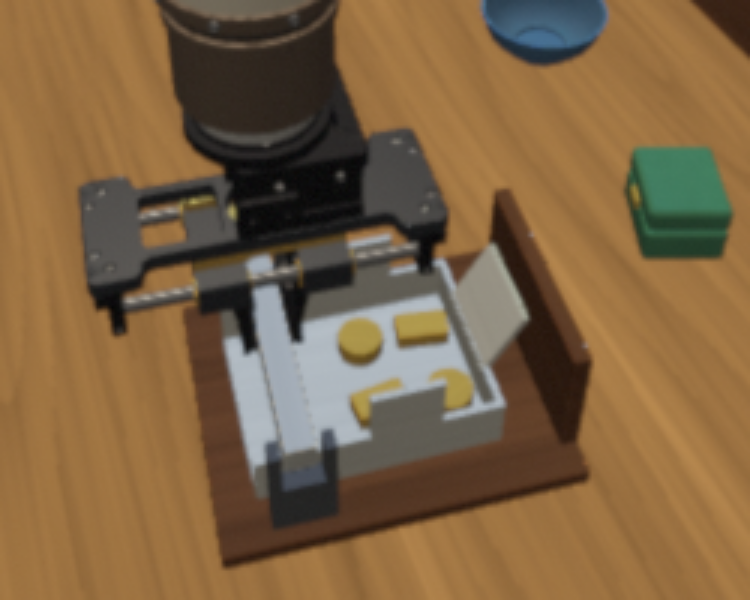

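The bar is held mid-length, and its near end at (300,465) is rising out of the bracket. The wrist carries about 4 N, which matches the bar's weight. I'll carry on lifting.

>>> jog_arm(series=[[0,0,0,0,-1,0,1.4],[0,0,0,0,-2.5,0,1.4],[0,0,0,0,-4,0,1.4],[0,0,0,0,-5.2,0,1.4],[0,0,0,0,-5.5,0,1.4],[0,0,0,0,-5.5,0,1.4],[0,0,0,2,-5.5,0.5,1.4],[0,0,0,5,-5.5,1.5,1.4],[0,0,0,8.5,-5.5,2.5,1.4],[0,0,0,11.5,-5.5,3,1.4],[0,0,0,11.5,-5.5,3,1.4],[0,0,0,11.5,-3,3,1.4],[0,0,0,11.5,0,3,1.4],[0,0,0,11.5,3,3,1.4],[0,0,0,11.5,4.5,3,1.4],[0,0,0,11.5,5.5,3,1.4],[0,0,0,11.5,5.5,3,1.4]])

```text
clock: 6.7
ee_pos: [0.3352, -0.2871, 0.0183]
orientation: [0.041, 0.706, -0.706, -0.043]
wrist_force: [-0.3, -0.6, -3.4]
gripper_width: 0.204
```

```bash
python3 - <<'E'
from h import *
st()
E
```

```text
t 6.7 q [-0.338  0.361 -0.681 -0.    -0.532  0.218] p [ 0.3352 -0.2871  0.0183] F [-0.3 -0.6 -3.4] w 1.78
tool x [-0.993  0.12   0.003] y [-0.003  0.001 -1.   ]
```

>>> jog_arm(series=[[0,0,0,0,0.7,0,1.4],[0,0,0,0,1.2,0,1.4],[0,0,0,0,1.5,0,1.4],[0,0,0,0,1.5,0,1.4],[0,0,0,0,1.5,0,1.4]])

```text
clock: 7.2
ee_pos: [0.336, -0.2875, 0.0048]
orientation: [-0.043, -0.706, 0.706, 0.042]
wrist_force: [-0.1, -0.2, -3.8]
gripper_width: 0.2
```

>>> jog_arm(series=[[0,0,0,0,0.1,0,1.4],[0,0,0,0,0.2,0,1.4],[0,0,0,0,0.2,0,1.4]])

```text
clock: 7.5
ee_pos: [0.3357, -0.2874, 0.0025]
orientation: [0.042, 0.706, -0.706, -0.042]
wrist_force: [-0.4, -0.1, -3.2]
gripper_width: 0.203
```

>>> jog_arm(series=[[0,0,0,0,0.1,0,3.2],[0,0,0,0,0.1,0,3.2],[0,0,0,0,0.1,0,3.2],[0,0,0,0,0.1,0,3.2],[0,0,0,0,0,0,3.2],[0,0,0,0,-2,0,3.2],[0,0,0,0,-5,0,3.2],[0,0,0,0,-10,0,4],[0,0,0,0,-15,0,4],[0,0,0,0,-15,0,4]])

```text
clock: 8.5
ee_pos: [0.3401, -0.2896, 0.1595]
orientation: [-0.047, -0.704, 0.708, 0.037]
wrist_force: [0.9, -0.1, 0.4]
gripper_width: 0.451
```

```bash
python3 - <<'E'
from h import *
st()
go([.5248,-.2236,.15],tool(-.127+np.pi/2,0,1))
q=np.array([[.386,.007],[.242,-.262],[.382,-.421],[.361,-.681]]);P=np.array([[.2511,.5718,.2216],[.4526,-.2733,.1988],[.4525,-.2711,.0747],[.3352,-.2871,.0183]])
s=sense();q=np.vstack([q,s["joint_positions"][1:3]]);P=np.vstack([P,s["ee_pos"]])
rho=np.sqrt(P[:,0]**2+P[:,1]**2-.16**2);ph=q[:,0]-q[:,1]
o=np.ones(len(q));Z=0*o
A=np.vstack([np.c_[o,np.sin(q[:,0]),np.cos(ph),np.sin(ph),Z],np.c_[Z,np.cos(q[:,0]),-np.sin(ph),np.cos(ph),o]])
x,res,rk,sv=np.linalg.lstsq(A,np.r_[rho,P[:,2]],rcond=None);print("a1,L2,d4,a3,h-d6",x.round(4),"res",(A@x-np.r_[rho,P[:,2]]).round(4),sv.round(3))
E
```

```text
t 8.5 q [-0.338  0.134 -0.515  0.003 -0.906  0.218] p [ 0.3401 -0.2896  0.1595] F [ 0.9 -0.1  0.4] w 3.93
tool x [-0.993  0.118 -0.015] y [ 0.014 -0.007 -1.   ]
turn [-0.016 -1.562 -0.008] cm [-17.54   1.17  -8.74]
a1,L2,d4,a3,h-d6 [ 0.0056  0.5438  0.4219  0.0014 -0.1267] res [-0.0008  0.0022 -0.0002  0.0005 -0.0016  0.0006 -0.0001  0.0006  0.0001
 -0.0012] [3.848 3.141 0.414 0.365 0.155]
```

>>> jog_arm(series=[[0,-0.3,0,-5,0,-2.5,4],[0,-0.6,0,-10,0,-5,4],[-0.01,-1.0,0,-15,0.5,-7.5,4],[-0.016,-1.562,-0.008,-17.5,0.5,-8.7,4],[-0.016,-1.562,-0.008,-17.5,0.5,-8.7,4],[-0.016,-1.562,-0.008,-17.5,0.5,-8.7,4],[-0.016,-1.562,-0.008,-17.5,0.5,-8.7,4],[-0.016,-1.562,-0.008,-17.5,0.5,-8.7,4],[-0.016,-1.562,-0.008,-17.5,0.5,-8.7,4],[-0.016,-1.562,-0.008,-17.5,0.5,-8.7,4],[-0.016,-1.562,-0.008,-17.5,0.5,-8.7,4],[-0.016,-1.562,-0.008,-17.5,0.5,-8.7,4],[-0.016,-1.562,-0.008,-17.5,0.5,-8.7,4]])

```text
clock: 9.8
ee_pos: [0.5197, -0.2219, 0.1472]
orientation: [-0.469, 0.537, -0.526, 0.464]
wrist_force: [-0.0, -0.3, 0.0]
gripper_width: 0.461
```

```bash
python3 - <<'E'
from h import *
import pickle
st();ci=camera_info("wrist");f=grab_frame("wrist");pickle.dump(ci,open("w2.pkl","wb"));t=grab_frame("top")
cv2.imwrite("pics/top1.png",t[:,:,::-1])
v=cv2.resize(t[200:310,320:470],None,fx=4,fy=4)
cv2.imwrite("pics/w2.png",np.vstack([f[:,:,::-1][:, :],cv2.resize(v,(640,200)) [:,:,::-1]]))
print("expected ear in wrist",proj(ci,[.5248,-.2236,.080]))
E
```

```text
t 9.8 q [-0.12   0.358 -0.234 -0.006 -0.995  1.564] p [ 0.5197 -0.2219  0.1472] F [-0.  -0.3  0. ] w 4.01
tool x [-0.13  -0.992 -0.005] y [-0.015  0.007 -1.   ]
expected ear in wrist (np.float64(319.7455850001969), np.float64(207.8811517517185))
```

View pics/w2.png

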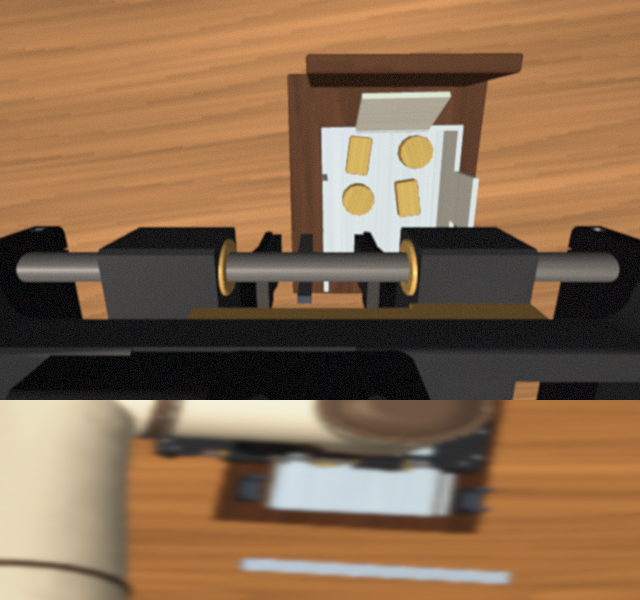

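The bar lies flat in front of the stand, visible at the bottom of the top-camera crop. In the wrist view the tray's left wall runs from (322,127) to (325,291), with the ear edge-on near (324,180) and the right ear at (476,178).

```bash
python3 - <<'E'
from h import *
import pickle
ci=pickle.load(open("w2.pkl","rb"))
for n,p,z in [("BL wall",(321.5,127),.046),("FL wall",(323.5,291),.046),("BR wall",(463,126),.046),("earR back top",(454,172),.080),("earR outer",(477.5,178),.080),("plateL",(363,94),.084),("plateR",(451,93),.084)]:
    X=ray(ci,p,z);print(n,X.round(4),"tray frame",Rn.from_euler('z',.127).apply(X-[.5028,-.2772,.012]).round(4))
E
```

```text
BL wall [ 0.584  -0.2327  0.046 ] tray frame [0.0749 0.0544 0.034 ]
FL wall [ 0.4341 -0.2156  0.046 ] tray frame [-0.076   0.0524  0.034 ]
BR wall [ 0.5697 -0.3481  0.046 ] tray frame [ 0.0754 -0.0619  0.034 ]
earR back top [ 0.5394 -0.3261  0.08  ] tray frame [ 0.0425 -0.0438  0.068 ]
earR outer [ 0.5326 -0.3433  0.08  ] tray frame [ 0.038  -0.0618  0.068 ]
plateL [ 0.6024 -0.2635  0.084 ] tray frame [0.0971 0.0262 0.072 ]
plateR [ 0.5952 -0.3233  0.084 ] tray frame [ 0.0975 -0.034   0.072 ]
```

```bash
python3 - <<'E'
from h import *
go([.5243,-.2275,.045],tool(-.130+np.pi/2,0,1))
E
```

```text
turn [ 0.016  0.    -0.005] cm [ 0.54 10.22  0.68]
```

>>> jog_arm(series=[[0.016,0,-0.005,0.5,2,0.7,3],[0.016,0,-0.005,0.5,5,0.7,3],[0.016,0,-0.005,0.5,8,0.7,3],[0.016,0,-0.005,0.5,9.5,0.7,3],[0.016,0,-0.005,0.5,10.2,0.7,3],[0.016,0,-0.005,0.5,10.2,0.7,3],[0.016,0,-0.005,0.5,10.2,0.7,0],[0.016,0,-0.005,0.5,10.2,0.7,0],[0.016,0,-0.005,0.5,10.2,0.7,0],[0.016,0,-0.005,0.5,10.2,0.7,0],[0.016,0,-0.005,0.5,10.2,0.7,0],[0.016,0,-0.005,0.5,10.2,0.7,0],[0.016,0,-0.005,0.5,10.2,0.7,0],[0.016,0,-0.005,0.5,10.2,0.7,0],[0.016,0,-0.005,0.5,10.2,0.7,0]], force=60)

```text
clock: 11.4
ee_pos: [0.5254, -0.2275, 0.0462]
orientation: [0.467, -0.53, 0.532, -0.467]
wrist_force: [0.1, -2.5, 5.3]
gripper_width: 0.043
```

```bash
python3 - <<'E'
from h import *
st()
E
```

```text
t 11.4 q [-1.250e-01  4.810e-01 -3.400e-01  1.000e-03 -7.470e-01  1.567e+00] p [ 0.5254 -0.2275  0.0462] F [ 0.1 -2.5  5.3] w 0.37
tool x [-0.128 -0.992  0.001] y [ 0.002 -0.001 -1.   ]
```

Gripped on 3.7 mm. I'll make a small test lift and check the tilt.

>>> jog_arm(series=[[0,0,0,0,-0.2,0,0],[0,0,0,0,-0.5,0,0],[0,0,0,0,-1,0,0],[0,0,0,0,-1.7,0,0],[0,0,0,0,-2.5,0,0],[0,0,0,0,-3.2,0,0],[0,0,0,0,-3.7,0,0],[0,0,0,0,-4,0,0],[0,0,0,0,-4,0,0]])

```text
clock: 12.3
ee_pos: [0.525, -0.2271, 0.086]
orientation: [0.466, -0.531, 0.532, -0.467]
wrist_force: [0.7, -0.1, -5.1]
gripper_width: 0.041
```

```bash
python3 - <<'E'
from h import *
st();print(sense()["moment"]);f=grab_frame("side");cv2.imwrite("pics/s2.png",cv2.resize(f[200:400,200:450,::-1],None,fx=3,fy=3))
E
```

```text
t 12.3 q [-0.125  0.429 -0.303 -0.    -0.837  1.567] p [ 0.525  -0.2271  0.086 ] F [ 0.7 -0.1 -5.1] w 0.35
tool x [-0.128 -0.992 -0.   ] y [ 0.002 -0.    -1.   ]
[ 0.28597329 -0.02854406 -0.00547634]
```

View pics/s2.png

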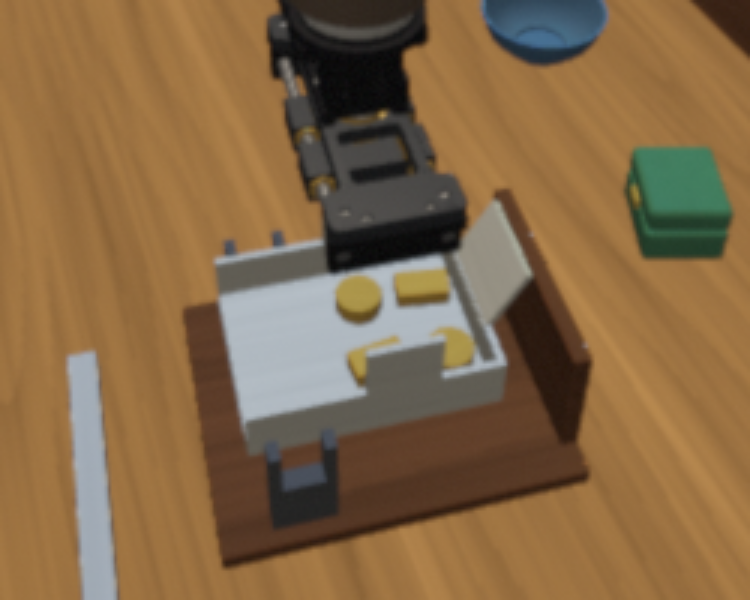

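The tray hangs level at full weight (5.1 N), with all four pieces in place around (358–450, 285–355).

```bash
python3 - <<'E'
from h import *
go([.476,.025,.156],tool(0,0,1))
E
```

```text
turn [-1.000e-03  1.442e+00 -1.000e-03] cm [-24.37  -7.04  -8.06]
```

>>> jog_arm(series=[[0,0,0,0,-0.6,0,0],[0,0,0,0,-1.8,0,0],[0,0,0,0,-3.4,0,0],[0,0,0,0,-5.2,0,0],[0,0,0,0,-6.5,0,0],[0,0,0,0,-7,0,0],[0,0.014,0,-0.25,-7,-0.08,0],[0,0.058,0,-1,-7,-0.32,0],[0,0.144,0,-2.4,-7,-0.8,0],[0,0.26,0,-4.4,-7,-1.4,0],[0,0.39,0,-6.6,-7,-2.2,0],[0,0.53,0,-9,-7,-3,0],[0,0.69,0,-11.7,-7,-3.9,0],[0,0.85,0,-14.4,-7,-4.8,0],[0,1.01,0,-17,-7,-5.6,0],[0,1.15,0,-19.5,-7,-6.4,0],[0,1.27,0,-21.5,-7,-7.1,0],[0,1.37,0,-23.2,-7,-7.7,0],[0,1.425,0,-24.1,-7,-8,0],[0,1.442,0,-24.4,-7,-8.1,0]])

```text
clock: 14.35
ee_pos: [0.4753, 0.0262, 0.1549]
orientation: [0.0, -0.707, 0.707, -0.0]
wrist_force: [-0.5, 0.4, -5.4]
gripper_width: 0.041
```

```bash
python3 - <<'E'
from h import *
st()
E
```

```text
t 14.35 q [ 0.398  0.198 -0.446  0.    -0.927 -0.397] p [0.4753 0.0262 0.1549] F [-0.5  0.4 -5.4] w 0.36
tool x [-1. -0. -0.] y [ 0. -0. -1.]
```

>>> jog_arm(series=[[0,0,0,0,0.6,0,0],[0,0,0,0,2,0,0],[0,0,0,0,4,0,0],[0,0,0,0,6.2,0,0],[0,0,0,0,8.2,0,0],[0,0,0,0,9.8,0,0],[0,0,0,0,10.8,0,0],[0,0,0,0,11.4,0,0],[0,0,0,0,11.7,0,0],[0,0,0,0,11.9,0,0],[0,0,0,0,12,0,0],[0,0,0,0,12.1,0,0],[0,0,0,0,12.1,0,0]])

```text
clock: 15.65
ee_pos: [0.4763, 0.0254, 0.0349]
orientation: [0.001, 0.707, -0.707, 0.001]
wrist_force: [1.0, -0.1, -4.2]
gripper_width: 0.044
```

>>> jog_arm(series=[[0,0,0,0,0.1,0,0],[0,0,0,0,0.15,0,0],[0,0,0,0,0.15,0,0]])

```text
clock: 15.95
ee_pos: [0.4766, 0.0255, 0.0341]
orientation: [0.0, 0.707, -0.707, 0.001]
wrist_force: [-1.9, 1.1, 5.1]
gripper_width: 0.04
```

>>> jog_arm(series=[[0,0,0,0,0,0,2.4],[0,0,0,0,0,0,2.4],[0,0,0,0,0,0,2.4],[0,0,0,0,0,0,2.4],[0,0,0,0,-1,0,2.4],[0,0,0,0,-3,0,2.4],[0,0,0,0,-7,0,3],[0,0,0,0,-12,0,4],[0,0,0,0,-17,0,4],[0,0,0,0,-20,0,4],[0,0,0,0,-20,0,4]])

```text
clock: 17.05
ee_pos: [0.4783, 0.0258, 0.2389]
orientation: [0.004, 0.708, -0.706, 0.005]
wrist_force: [0.7, 0.8, -0.5]
gripper_width: 0.454
```

```bash
python3 - <<'E'
from h import *
import pickle
st();ci=camera_info("wrist");f=grab_frame("wrist");pickle.dump(ci,open("w3.pkl","wb"))
cv2.imwrite("pics/w3.png",f[:,:,::-1])
E
```

```text
t 17.05 q [ 0.395  0.114 -0.318  0.002 -1.126 -0.396] p [0.4783 0.0258 0.2389] F [ 0.7  0.8 -0.5] w 3.95
tool x [-1.    -0.001 -0.013] y [ 0.013  0.003 -1.   ]
```

View pics/w3.png

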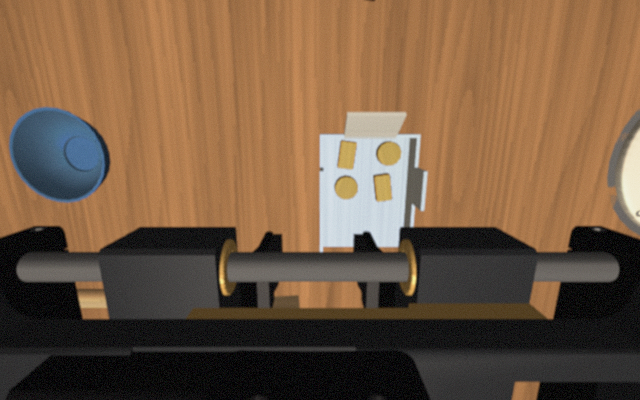

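The tray stands level on the bench with all four pieces aboard at (347,155), (388,153), (346,187) and (383,187). The grip plate is at (345–407, 112–137).

```bash
python3 - <<'E'
from h import *
import pickle
ci=pickle.load(open("w3.pkl","rb"))
for n,p,z in [("BL",(320,135),.034),("BR",(420,134),.034),("FL",(320.5,250),.034),("plL",(346.5,112),.072),("plR",(406.5,112),.072)]:
    print(n,ray(ci,p,z).round(4))
E
```

```text
BL [ 0.4774 -0.0321  0.034 ]
BR [ 0.362  -0.0334  0.034 ]
FL [0.4762 0.1104 0.034 ]
plL [ 0.4502 -0.0558  0.072 ]
plR [ 0.3892 -0.0558  0.072 ]
```

```bash
cat > k.py <<'E'
from h import *
from scipy.optimize import least_squares
E_=Rn.from_euler
def fk(q,d6):
    a1,L2,d4,a3=.0056,.5438,.4219,.0014;h=d6-.1267
    ph=q[1]-q[2];b=E_('z',q[0])
    w=b.apply([a1+L2*np.sin(q[1])+d4*np.cos(ph)+a3*np.sin(ph),-.16,h+L2*np.cos(q[1])-d4*np.sin(ph)+a3*np.cos(ph)])
    R6=(b*E_('y',ph)*E_('x',-q[3])*E_('y',-q[4])*E_('x',-q[5])).as_matrix()
    return w+d6*R6[:,0],Rn.from_matrix(np.c_[-R6[:,2],R6[:,0],-R6[:,1]])
lo=np.array([-3.14,-1.21,-1.07,-3.16,-2.99,-3.1]);hi=np.array([3.14,2.06,1.41,2.05,-.16,3.1])
def ik(p,R,q0,d6):
    def e(q):
        P,Q=fk(q,d6);return np.r_[(P-p)*5,(Q.inv()*R).as_rotvec()]
    r=least_squares(e,np.clip(q0,lo+.01,hi-.01),bounds=(lo,hi));return r.x,np.abs(r.fun).max()
X0=.4197;XB=.578
def pose(tau,lip,flip,x):
    """tray yaw -90, tipped by tau (front down), front edge at y,z = lip -> TCP pose"""
    ex=np.array([0,-np.cos(tau),np.sin(tau)]);ez=np.array([0,np.sin(tau),np.cos(tau)])
    g=np.array([x,lip[0],lip[1]])+.161*ex+.0545*ez
    R=tool(-np.pi/2,np.pi/6+tau,flip);return g+.019*R.apply([0,1,0]),R
E
python3 - <<'E'
from k import *
s=sense();q0=s["joint_positions"]
for d in(.3,.4):print(fk(q0,d)[0]-s["ee_pos"],(fk(q0,d)[1].inv()*Rn.from_quat(s["orientation"])).as_rotvec().round(3))
d=np.deg2rad
for d6 in(.3,.4):
  for fl in(0,1):
    q=q0.copy();q[5]+=1.57 if fl==0 else -1.57;print("d6",d6,"flip",fl)
    for n,a in [("above",(0,(.116,.10),fl,X0)),("grip",(0,(.116,0),fl,X0)),("back",(d(-8),(.14,.15),fl,X0)),("over",(d(-5),(.20,.15),fl,XB)),("t20",(d(20),(.22,.11),fl,XB)),("t40",(d(40),(.23,.08),fl,XB)),("t58",(d(58),(.23,.07),fl,XB)),("t70",(d(70),(.23,.07),fl,XB))]:
        p,R=pose(*a);q,er=ik(p,R,q,d6);print(n,p.round(3),q.round(2),"err",round(er,4))
E
```

```text
[ 0.00353943  0.00126356 -0.00064003] [-0.  0.  0.]
[ 0.00420695  0.00149509 -0.00063753] [-0.  0.  0.]
d6 0.3 flip 0
above [ 0.42  -0.036  0.138] [-0.06  0.24 -0.56 -0.68 -0.92  2.09] err 0.0
grip [ 0.42  -0.036  0.038] [-0.06  0.42 -0.65 -0.85 -0.72  2.35] err 0.0
back [ 0.42  -0.02   0.164] [ 0.07  0.15 -0.55 -0.49 -0.91  1.82] err 0.0
over [0.578 0.043 0.173] [ 0.13  0.38 -0.2  -0.52 -0.99  1.73] err 0.0
t20 [0.578 0.102 0.204] [ 0.06  0.45 -0.23 -1.02 -1.12  2.1 ] err 0.0
t40 [0.578 0.16  0.219] [ 0.07  0.55 -0.3  -1.38 -1.27  2.38] err 0.0
t58 [0.578 0.21  0.235] [ 0.12  0.66 -0.36 -1.66 -1.48  2.59] err 0.0
t70 [0.578 0.245 0.243] [ 0.19  0.75 -0.38 -1.82 -1.65  2.71] err 0.0
d6 0.3 flip 1
above [ 0.42  -0.036  0.138] [-0.06  0.24 -0.56 -0.68 -0.92 -1.05] err 0.0
grip [ 0.42  -0.036  0.038] [-0.06  0.42 -0.65 -0.85 -0.72 -0.79] err 0.0
back [ 0.42  -0.02   0.164] [ 0.07  0.15 -0.55 -0.49 -0.91 -1.32] err 0.0
over [0.578 0.043 0.173] [ 0.13  0.38 -0.2  -0.52 -0.99 -1.41] err 0.0
t20 [0.578 0.102 0.204] [ 0.06  0.45 -0.23 -1.02 -1.12 -1.04] err 0.0
t40 [0.578 0.16  0.219] [ 0.07
[... 655 characters left out ...]
.05  0.85 -0.3  -1.51 -1.56  2.72] err 0.0
t70 [0.578 0.245 0.243] [ 0.02  0.98 -0.31 -1.64 -1.73  2.85] err 0.0
d6 0.4 flip 1
above [ 0.42  -0.036  0.138] [-0.17  0.3  -0.52 -0.65 -0.96 -0.96] err 0.0
grip [ 0.42  -0.036  0.038] [-0.17  0.48 -0.61 -0.8  -0.76 -0.73] err 0.0
back [ 0.42  -0.02   0.164] [-0.02  0.18 -0.53 -0.49 -0.93 -1.24] err 0.0
over [0.578 0.043 0.173] [ 0.06  0.41 -0.19 -0.52 -1.01 -1.34] err 0.0
t20 [0.578 0.102 0.204] [-0.08  0.53 -0.21 -0.98 -1.17 -0.93] err 0.0
t40 [0.578 0.16  0.219] [-0.1   0.68 -0.26 -1.29 -1.34 -0.64] err 0.0
t58 [0.578 0.21  0.235] [-0.05  0.85 -0.3  -1.51 -1.56 -0.42] err 0.0
t70 [0.578 0.245 0.243] [ 0.02  0.98 -0.31 -1.64 -1.73 -0.29] err 0.0
```

```bash
python3 - <<'E'
from k import *
p,R=pose(0,(.116,0),1,X0);print(p)
go(p-.10*R.apply([0,1,0]),R)
E
```

```text
[ 0.4197     -0.0355      0.03804552]
turn [-0.404  1.534 -0.414] cm [ 5.76 11.06 11.14]
```

>>> jog_arm(series=[[-0.1,0.38,-0.1,1.5,0,3,4],[-0.2,0.77,-0.2,3,2,6,4],[-0.3,1.15,-0.3,4.5,6,9,4],[-0.404,1.534,-0.414,5.8,11,11.1,4],[-0.404,1.534,-0.414,5.8,11,11.1,4],[-0.404,1.534,-0.414,5.8,11,11.1,4],[-0.404,1.534,-0.414,5.8,11,11.1,4],[-0.404,1.534,-0.414,5.8,11,11.1,4],[-0.404,1.534,-0.414,5.8,11,11.1,4],[-0.404,1.534,-0.414,5.8,11,11.1,4],[-0.404,1.534,-0.414,5.8,11,11.1,4],[-0.404,1.534,-0.414,5.8,11,11.1,4],[-0.404,1.534,-0.414,5.8,11,11.1,4],[-0.404,1.534,-0.414,5.8,11,11.1,4]])

```text
clock: 18.5
ee_pos: [0.4175, -0.0855, 0.1226]
orientation: [-0.353, -0.61, 0.356, 0.613]
wrist_force: [0.9, -0.5, -1.4]
gripper_width: 0.46
```

```bash
python3 - <<'E'
from k import *
st();s=sense()
for d in(.3,.35,.4):print(d,fk(s["joint_positions"],d)[0]-s["ee_pos"])
p,R=pose(0,(.116,0),1,X0);go(p,R)
ci=camera_info("wrist");f=grab_frame("wrist");cv2.imwrite("pics/w4.png",f[:,:,::-1])
c=np.array
for y in(-.0558,):
  print("pred plate top L,R",proj(ci,[.4497,-.0558,.072]),proj(ci,[.3897,-.0558,.072]),"jaw plane x? tcp",proj(ci,s["ee_pos"]))
E
```

```text
t 18.5 q [-0.231  0.3   -0.315 -0.556 -1.158 -1.06 ] p [ 0.4175 -0.0855  0.1226] F [ 0.9 -0.5 -1.4] w 4.0
tool x [0.001 0.867 0.498] y [-0.006  0.498 -0.867]
0.3 [ 0.04204647 -0.03801432  0.06814473]
0.35 [ 0.04173097 -0.01311796  0.07478494]
0.4 [0.04141547 0.01177839 0.08142514]
turn [-0.006 -0.001 -0.002] cm [ 0.12  9.82 -0.28]
pred plate top L,R (np.float64(316.9659045961998), np.float64(261.26879784000334)) (np.float64(316.87177534589597), np.float64(184.3075715777962)) jaw plane x? tcp (np.float64(315.7866727506145), np.float64(250.60960761490037))
```

View pics/w4.png

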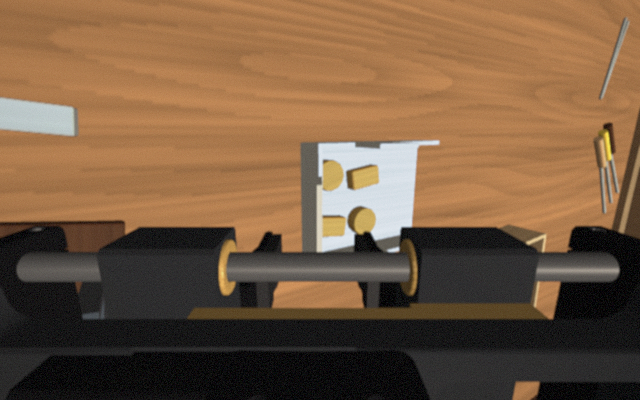

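The plate is edge-on at column 318 with its right end near row 185, against a prediction of (317,184). The pieces are aboard at (332,175), (363,177), (333,226) and (362,220). I'll approach along the slope and grip.

>>> jog_arm(series=[[-0.006,0,0,0.1,2.5,-0.2,4],[-0.006,0,0,0.1,5,-0.3,4],[-0.006,0,0,0.1,7.5,-0.3,4],[-0.006,0,0,0.1,9,-0.3,4],[-0.006,0,0,0.1,9.8,-0.3,4],[-0.006,0,0,0.1,9.8,-0.3,4],[-0.006,0,0,0.1,9.8,-0.3,0],[-0.006,0,0,0.1,9.8,-0.3,0],[-0.006,0,0,0.1,9.8,-0.3,0],[-0.006,0,0,0.1,9.8,-0.3,0],[-0.006,0,0,0.1,9.8,-0.3,0],[-0.006,0,0,0.1,9.8,-0.3,0],[-0.006,0,0,0.1,9.8,-0.3,0],[-0.006,0,0,0.1,9.8,-0.3,0],[-0.006,0,0,0.1,9.8,-0.3,0]], force=60)

```text
clock: 20.05
ee_pos: [0.4203, -0.0358, 0.0388]
orientation: [-0.355, -0.611, 0.353, 0.613]
wrist_force: [-1.2, 1.3, 5.3]
gripper_width: 0.04
```

```bash
python3 - <<'E'
from k import *
st();s=sense()
# refit split of lateral offset (before / after q4 roll) and d6
def fk2(q,d6,o):
    P,R=fk(q,d6);b=E_('z',q[0]);ph=q[1]-q[2];F=b*E_('y',ph)*E_('x',-q[3])
    return P-b.apply([0,-.16,0])+b.apply([0,-.16+o,0])+F.apply([0,-o,0])
D=[(s["joint_positions"],s["ee_pos"]),(np.array([-.231,.3,-.315,-.556,-1.158,-1.06]),np.array([.4175,-.0855,.1226]))]
r=least_squares(lambda v:np.concatenate([fk2(q,*v)-p for q,p in D]),[.35,.1]);print(r.x,r.fun)
p,R=pose(np.deg2rad(-6),(.116,.04),1,X0);go(p,R)
E
```

```text
t 20.05 q [-0.143  0.41  -0.408 -0.654 -0.947 -0.988] p [ 0.4203 -0.0358  0.0388] F [-1.2  1.3  5.3] w 0.35
tool x [0.003 0.867 0.499] y [ 0.001  0.499 -0.867]
[0.30656419 0.15905961] [-1.42828753e-03 -9.97096215e-05  1.01694895e-03  7.77563164e-05
 -2.11461011e-04  1.61868140e-04]
turn [ 0.001 -0.003  0.103] cm [ 0.51 -2.16  0.06]
```

```bash
cat >> k.py <<'E'
_fk=fk
def fk(q,d6=.3066,o=.159):
    P,R=_fk(q,d6);b=E_('z',q[0]);F=b*E_('y',q[1]-q[2])*E_('x',-q[3])
    return P+b.apply([0,o,0])+F.apply([0,-o,0]),R
E
python3 - <<'E'
from k import *
s=sense();q=s["joint_positions"];d=np.deg2rad
for n,a in [("lift",(d(-6),(.116,.04),1,X0)),("high",(d(-6),(.116,.13),1,X0)),("over",(d(-6),(.20,.13),1,XB)),("t20",(d(20),(.22,.11),1,XB)),("t40",(d(40),(.225,.08),1,XB)),("t58",(d(58),(.23,.07),1,XB)),("t70",(d(70),(.23,.07),1,XB))]:
    p,R=pose(*a);q,er=ik(p,R,q,.3066);print(n,p.round(3),q.round(2),"err",round(er,4))
E
```

```text
lift [ 0.42  -0.042  0.06 ] [-0.07  0.34 -0.44 -0.54 -0.9  -1.14] err 0.0
high [ 0.42  -0.042  0.15 ] [-0.06  0.19 -0.37 -0.48 -1.09 -1.27] err 0.0
over [0.578 0.042 0.15 ] [ 0.1   0.4  -0.06 -0.47 -1.11 -1.47] err 0.0
t20 [0.578 0.102 0.204] [-0.06  0.44  0.06 -0.9  -1.37 -1.24] err 0.0
t40 [0.578 0.155 0.219] [-0.13  0.54  0.06 -1.2  -1.52 -1.08] err 0.0
t58 [0.578 0.21  0.235] [-0.13  0.64  0.03 -1.46 -1.66 -0.95] err 0.0
t70 [0.578 0.245 0.243] [-0.11  0.73  0.01 -1.63 -1.77 -0.87] err 0.0
```

>>> jog_arm(series=[[0,0,0.02,0.05,-0.2,0,0],[0,0,0.05,0.2,-0.7,0,0],[0,0,0.08,0.35,-1.3,0,0],[0,0,0.1,0.45,-1.8,0,0],[0,0,0.103,0.5,-2.2,0,0],[0,0,0.103,0.5,-2.2,0,0],[0,0,0.103,0.5,-2.2,0,0]])

```text
clock: 20.75
ee_pos: [0.4199, -0.0429, 0.0593]
orientation: [-0.386, -0.592, 0.384, 0.594]
wrist_force: [0.3, 0.2, -5.7]
gripper_width: 0.041
```

```bash
python3 - <<'E'
from h import *
st();a=grab_frame("side");b=grab_frame("top");cv2.imwrite("pics/s3.png",np.hstack([cv2.resize(a[130:330,150:350,::-1],(400,400)),cv2.resize(b[150:300,220:370,::-1],(400,400))]))
E
```

```text
t 20.75 q [-0.072  0.338 -0.438 -0.542 -0.903 -1.14 ] p [ 0.4199 -0.0429  0.0593] F [ 0.3  0.2 -5.7] w 0.36
tool x [0.004 0.914 0.406] y [ 0.     0.406 -0.914]
```

View pics/s3.png

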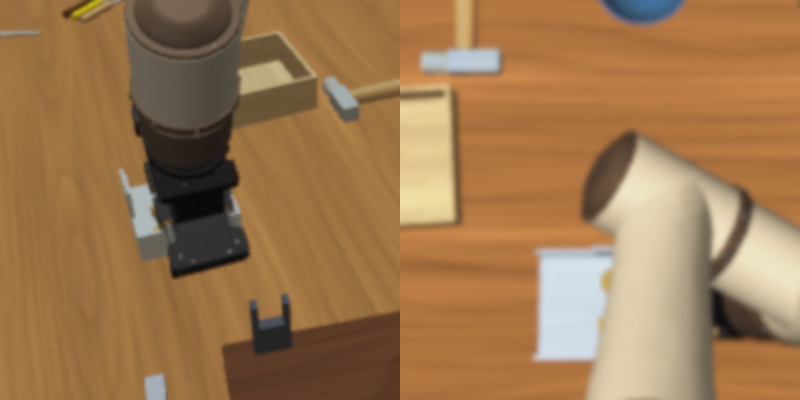

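The tray is held clear of the bench at full weight (5.7 N). The hammer and bowl have not moved.

```bash
python3 - <<'E'
from k import *
d=np.deg2rad
for a in [(d(-6),(.116,.13),1,X0),(d(-6),(.20,.13),1,XB)]:go(*pose(*a))
E
```

```text
turn [-0.    -0.005 -0.   ] cm [ 3.76 -8.25  0.04]
turn [-0.    -0.005 -0.   ] cm [ 11.51  -4.84 -15.76]
```

>>> jog_arm(series=[[0,0,0,0.3,-0.7,0,0],[0,0,0,1,-2.2,0,0],[0,0,0,2,-4.4,0,0],[0,0,0,3,-6.6,0,0],[0,0,0,3.6,-7.9,0,0],[0,0,0,3.8,-8.2,0,0],[0,0,0,3.9,-8.2,-0.2,0],[0,0,0,4.3,-8,-1,0],[0,0,0,4.9,-7.7,-2.4,0],[0,0,0,5.8,-7.3,-4.2,0],[0,0,0,6.8,-6.9,-6.2,0],[0,0,0,7.8,-6.5,-8.2,0],[0,0,0,8.8,-6,-10.2,0],[0,0,0,9.8,-5.6,-12.2,0],[0,0,0,10.6,-5.2,-13.9,0],[0,0,0,11.1,-5,-15,0],[0,0,0,11.4,-4.9,-15.6,0],[0,0,0,11.5,-4.8,-15.8,0],[0,0,0,11.5,-4.8,-15.8,0]])

```text
clock: 22.75
ee_pos: [0.5782, 0.0424, 0.1499]
orientation: [-0.386, -0.592, 0.385, 0.594]
wrist_force: [-0.1, 0.9, -4.9]
gripper_width: 0.035
```

```bash
python3 - <<'E'
from k import *
st();d=np.deg2rad
for t,l in [(10,(.21,.115)),(20,(.22,.10)),(30,(.225,.09)),(40,(.23,.08)),(50,(.23,.07)),(60,(.23,.07)),(66,(.23,.07))]:print(t);go(*pose(d(t),l,1,XB))
E
```

```text
t 22.75 q [ 0.106  0.4   -0.058 -0.467 -1.113 -1.47 ] p [0.5782 0.0424 0.1499] F [-0.1  0.9 -4.9] w 0.3
tool x [0.004 0.914 0.406] y [-0.001  0.406 -0.914]
10
turn [-0.    -0.004 -0.28 ] cm [ 4.12 -1.69  0.03]
20
turn [ 0.    -0.004 -0.454] cm [ 7.23 -1.61  0.05]
30
turn [ 0.001 -0.004 -0.629] cm [10.31 -1.79  0.06]
40
turn [ 0.001 -0.004 -0.803] cm [13.5  -1.53  0.07]
50
turn [ 0.001 -0.004 -0.978] cm [16.27 -0.99  0.08]
60
turn [ 0.002 -0.004 -1.152] cm [19.36 -0.88  0.09]
66
turn [ 0.002 -0.004 -1.257] cm [21.15 -0.59  0.1 ]
```

>>> jog_arm(series=[[0,0,-0.05,0.7,-0.3,0,0],[0,0,-0.15,2.1,-0.9,0,0],[0,0,-0.28,4.1,-1.7,0,0],[0,0,-0.37,5.7,-1.7,0,0],[0,0,-0.454,7.2,-1.6,0,0],[0,0,-0.54,8.8,-1.7,0,0],[0,0,-0.629,10.3,-1.8,0,0],[0,0,-0.716,11.9,-1.7,0,0],[0,0,-0.803,13.5,-1.5,0,0],[0,0,-0.89,14.9,-1.3,0,0],[0,0,-0.978,16.3,-1,0,0],[0,0,-1.065,17.8,-0.9,0,0],[0,0,-1.152,19.4,-0.9,0,0],[0,0,-1.205,20.3,-0.7,0,0],[0,0,-1.257,21.1,-0.6,0,0],[0,0,-1.257,21.1,-0.6,0,0],[0,0,-1.257,21.1,-0.6,0,0],[0,0,-1.257,21.1,-0.6,0,0],[0,0,-1.257,21.1,-0.6,0,0],[0,0,-1.257,21.1,-0.6,0,0]])

```text
clock: 24.75
ee_pos: [0.5794, 0.2324, 0.2422]
orientation: [-0.035, 0.706, 0.038, -0.706]
wrist_force: [0.0, -1.0, -5.2]
gripper_width: 0.042
```

```bash
python3 - <<'E'
from h import *
st();a=grab_frame("side");b=grab_frame("top");cv2.imwrite("pics/s4.png",np.hstack([cv2.resize(a[80:240,200:360,::-1],(400,400)),cv2.resize(b[150:270,170:290,::-1],(400,400))]))
E
```

```text
t 24.75 q [-0.126  0.68   0.    -1.575 -1.731 -0.897] p [0.5794 0.2324 0.2422] F [ 0.  -1.  -5.2] w 0.37
tool x [-0.001 -0.104  0.995] y [0.004 0.995 0.104]
```

View pics/s4.png

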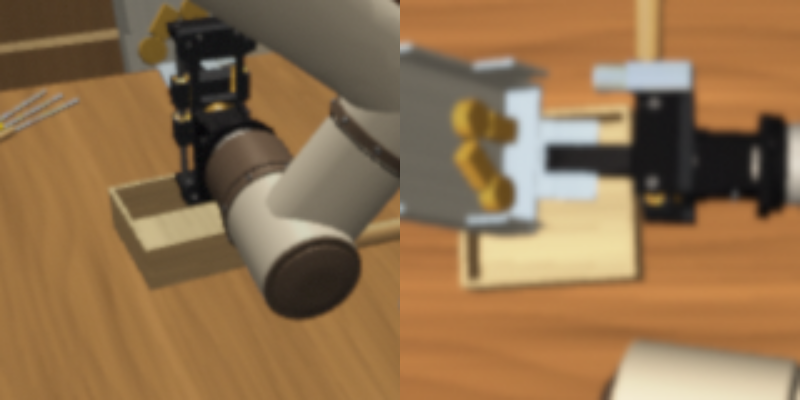

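I had the tilt sense wrong. The tray is now tipped *backwards*: its front is up and all four pieces rest against the back wall, visible at (455–515, 100–210) in the right half of the picture. Nothing is spilled. Front-down needs the tool to swing the other way, with tilt = 30° − τ. I'll correct the helper and bring the tray slowly back to near level.

```bash
sed -i 's#np.pi/6+tau#np.pi/6-tau#' k.py; python3 - <<'E'
from k import *
s=sense();q=s["joint_positions"];d=np.deg2rad
p,R=pose(d(-66),(.23,.3),1,XB);print("check tau -66:",(R.inv()*Rn.from_quat(s["orientation"])).as_rotvec().round(3), "lip offset", s["ee_pos"]-p+[0,.23,.3])
for t,l in [(-50,(.25,.28)),(-30,(.25,.22)),(-12,(.24,.16)),(0,(.235,.13)),(20,(.23,.11)),(40,(.23,.08)),(55,(.23,.07)),(65,(.23,.07))]:
    p,R=pose(d(t),l,1,XB);q,er=ik(p,R,q,.3066);print(t,p.round(3),q.round(2),"err",round(er,4));
    if t<0:go(p,R)
E
```

```text
check tau -66: [-0.004 -0.     0.   ] lip offset [0.00132312 0.32893603 0.36487052]
-50 [0.578 0.123 0.188] [-0.23  0.67  0.06 -1.3  -1.65 -0.93] err 0.0
turn [ 0.004 -0.     0.279] cm [ -4.19 -11.41   0.09]
-30 [0.578 0.1   0.177] [-0.14  0.54  0.06 -1.04 -1.45 -1.08] err 0.0
turn [ 0.004 -0.001  0.628] cm [ -5.06 -13.88   0.09]
-12 [0.578 0.084 0.166] [-0.01  0.45  0.02 -0.78 -1.26 -1.26] err 0.0
turn [ 0.003 -0.001  0.942] cm [ -6.03 -15.58   0.08]
0 [0.578 0.083 0.168] [ 0.11  0.4  -0.02 -0.57 -1.16 -1.45] err 0.0
20 [0.578 0.101 0.198] [ 0.36  0.33 -0.08 -0.18 -1.1  -1.85] err 0.0
40 [0.578 0.138 0.207] [ 0.58  0.37 -0.12  0.16 -1.18 -2.22] err 0.0
55 [0.578 0.174 0.216] [ 0.72  0.46 -0.09  0.33 -1.34 -2.42] err 0.0
65 [0.578 0.2   0.223] [ 0.79  0.54 -0.04  0.42 -1.47 -2.51] err 0.0
```

>>> jog_arm(series=[[0,0,0.03,-0.4,-1.2,0.1,0],[0,0,0.1,-1.4,-4,0.1,0],[0,0,0.19,-2.8,-7.5,0.1,0],[0,0,0.28,-4.2,-11.4,0.1,0],[0,0,0.36,-4.5,-12.4,0.1,0],[0,0,0.44,-4.7,-13,0.1,0],[0,0,0.51,-4.8,-13.4,0.1,0],[0,0,0.58,-5,-13.7,0.1,0],[0,0,0.64,-5.1,-14,0.1,0],[0,0,0.7,-5.3,-14.3,0.1,0],[0,0,0.76,-5.5,-14.6,0.1,0],[0,0,0.82,-5.7,-14.9,0.1,0],[0,0,0.87,-5.8,-15.2,0.1,0],[0,0,0.91,-5.9,-15.4,0.1,0],[0,0,0.942,-6,-15.6,0.1,0],[0,0,0.942,-6,-15.6,0.1,0],[0,0,0.942,-6,-15.6,0.1,0]])

```text
clock: 26.55
ee_pos: [0.5772, 0.0842, 0.1656]
orientation: [-0.288, -0.645, 0.286, 0.647]
wrist_force: [-0.8, -0.3, -5.8]
gripper_width: 0.042
```

```bash
python3 - <<'E'
from k import *
st();d=np.deg2rad;b=grab_frame("top");a=grab_frame("side");cv2.imwrite("pics/s5.png",np.hstack([cv2.resize(a[80:240,200:360,::-1],(400,400)),cv2.resize(b[150:270,170:290,::-1],(400,400))]))
for t,l in [(0,(.235,.13)),(10,(.235,.12)),(20,(.23,.11)),(30,(.23,.095)),(40,(.23,.08)),(50,(.23,.07)),(60,(.23,.07)),(65,(.23,.07))]:go(*pose(d(t),l,1,XB))
E
```

```text
t 26.55 q [-0.013  0.443  0.013 -0.78  -1.264 -1.267] p [0.5772 0.0842 0.1656] F [-0.8 -0.3 -5.8] w 0.36
tool x [0.003 0.742 0.67 ] y [ 0.001  0.67  -0.742]
turn [ 0.001 -0.004  0.211] cm [ 0.17 -0.22 -0.05]
turn [ 0.    -0.004  0.385] cm [ 1.88 -0.79 -0.05]
turn [-0.    -0.004  0.56 ] cm [ 3.42 -1.26 -0.04]
turn [-0.001 -0.004  0.734] cm [ 5.1  -0.57 -0.03]
turn [-0.001 -0.004  0.909] cm [ 6.82  0.6  -0.03]
turn [-1.000e-03 -4.000e-03  1.083e+00] cm [ 8.82  1.87 -0.02]
turn [-0.002 -0.004  1.258] cm [ 1.136e+01  2.860e+00 -1.000e-02]
turn [-0.002 -0.004  1.345] cm [12.56  3.51  0.  ]
```

View pics/s5.png

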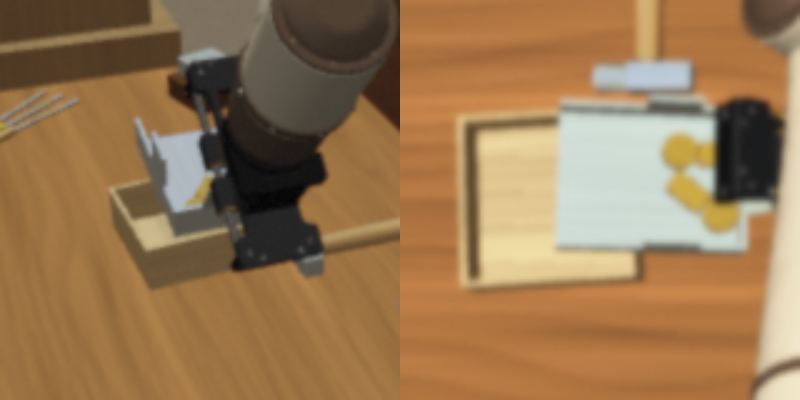

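All four pieces are back on the tray floor at (680–720, 150–215 in the right half), and the lip is over the box. I'll check the x-centring before pouring.

```bash
python3 - <<'E'
from h import *
ci=camera_info("top");g=lambda u,v:(170+(u-400)*.3,150+v*.3)
print("tray lip corners (wall tops)",[ray(ci,g(*p),.19)[:2].round(3) for p in[(557,100),(557,248)]])
print("box TL,BL,BR",[ray(ci,g(*p),.055)[:2].round(3) for p in[(458,115),(462,289),(641,280)]])
E
```

```text
tray lip corners (wall tops) [array([0.635, 0.234]), array([0.517, 0.23 ])]
box TL,BL,BR [array([0.649, 0.348]), array([0.497, 0.339]), array([0.504, 0.185])]
```

>>> jog_arm(series=[[0,0,0.1,0.05,-0.1,0,0],[0,0,0.211,0.2,-0.2,0,0],[0,0,0.3,1,-0.5,0,0],[0,0,0.385,1.9,-0.8,0,0],[0,0,0.47,2.6,-1,0,0],[0,0,0.56,3.4,-1.3,0,0],[0,0,0.65,4.3,-0.9,0,0],[0,0,0.734,5.1,-0.6,0,0],[0,0,0.82,6,0,0,0],[0,0,0.909,6.8,0.6,0,0],[0,0,0.996,7.8,1.2,0,0],[0,0,1.083,8.8,1.9,0,0],[0,0,1.17,10.1,2.4,0,0],[0,0,1.258,11.4,2.9,0,0],[0,0,1.345,12.6,3.5,0,0],[0,0,1.345,12.6,3.5,0,0],[0,0,1.345,12.6,3.5,0,0],[0,0,1.345,12.6,3.5,0,0],[0,0,1.345,12.6,3.5,0,0],[0,0,1.345,12.6,3.5,0,0]])

```text
clock: 28.65
ee_pos: [0.5782, 0.2, 0.2247]
orientation: [0.628, 0.325, -0.626, -0.328]
wrist_force: [-0.4, -0.4, -1.9]
gripper_width: 0.041
```

```bash
python3 - <<'E'
from k import *
st();b=grab_frame("top");a=grab_frame("side");cv2.imwrite("pics/s6.png",np.hstack([cv2.resize(a[80:240,200:360,::-1],(400,400)),cv2.resize(b[150:270,170:290,::-1],(400,400))]))
E
```

```text
t 28.65 q [ 0.789  0.528 -0.041  0.415 -1.474 -2.506] p [0.5782 0.2    0.2247] F [-0.4 -0.4 -1.9] w 0.36
tool x [ 0.004  0.82  -0.573] y [-0.003 -0.573 -0.82 ]
```

The view limit is reached, so I'll continue with numbers. The wrist load fell to about 2 N, which is the empty tray alone. Next I level the tray and take it back.

```bash
python3 - <<'E'
from k import *
d=np.deg2rad
for t,l,x in [(50,(.225,.11),XB),(25,(.215,.14),XB),(0,(.20,.15),XB),(0,(.116,.15),X0)]:print(t);go(*pose(d(t),l,1,x))
E
```

```text
50
turn [-0.002 -0.004 -0.261] cm [-5.06  0.36  0.  ]
25
turn [-0.002 -0.004 -0.698] cm [-9.53  4.95 -0.02]
0
turn [-1.000e-03 -5.000e-03 -1.134e+00] cm [-10.35  11.69  -0.05]
0
turn [-1.000e-03 -5.000e-03 -1.134e+00] cm [-17.28  16.55  15.75]
```

>>> jog_arm(series=[[0,0,-0.09,-1.7,0.1,0,0],[0,0,-0.18,-3.4,0.2,0,0],[0,0,-0.261,-5,0.4,0,0],[0,0,-0.37,-6.2,1.5,0,0],[0,0,-0.48,-7.3,2.7,0,0],[0,0,-0.59,-8.5,3.8,0,0],[0,0,-0.698,-9.5,5,0,0],[0,0,-0.81,-9.8,6.7,0,0],[0,0,-0.92,-10,8.4,0,0],[0,0,-1.03,-10.2,10,0,0],[0,0,-1.134,-10.4,11.7,0,0],[0,0,-1.134,-11.5,12.5,2.4,0],[0,0,-1.134,-13,13.5,5.6,0],[0,0,-1.134,-14.5,14.6,9.3,0],[0,0,-1.134,-16,15.6,12.8,0],[0,0,-1.134,-17,16.4,15.1,0],[0,0,-1.134,-17.3,16.6,15.8,0],[0,0,-1.134,-17.3,16.6,15.8,0],[0,0,-1.134,-17.3,16.6,15.8,0]])

```text
clock: 30.65
ee_pos: [0.4203, -0.0356, 0.1879]
orientation: [-0.355, -0.612, 0.353, 0.613]
wrist_force: [0.7, 0.3, -1.7]
gripper_width: 0.041
```

```bash
python3 - <<'E'
from k import *
st();p,R=pose(0,(.116,0.004),1,X0);go(p,R)
ci=camera_info("top")
f=cv2.cvtColor(grab_frame("top"),cv2.COLOR_RGB2HSV);f0=cv2.cvtColor(cv2.imread("pics/top0.png"),cv2.COLOR_BGR2HSV)
for n,i in(("before",f0),("now",f)):
    m=cv2.inRange(i,(17,150,90),(28,255,255));k,l,sx,c=cv2.connectedComponentsWithStats(m)
    print(n,[(sx[j,4],c[j].round(0).tolist(),ray(ci,c[j],.02)[:2].round(3).tolist()) for j in range(1,k) if sx[j,4]>=8])
E
```

```text
t 30.65 q [-0.122  0.177 -0.285 -0.553 -1.23  -1.231] p [ 0.4203 -0.0356  0.1879] F [ 0.7  0.3 -1.7] w 0.35
tool x [0.003 0.867 0.499] y [ 0.002  0.499 -0.867]
turn [ 0.002 -0.003 -0.001] cm [-7.27 12.65  0.07]
before [(np.int32(10), [380.0, 155.0], [0.745, -0.22]), (np.int32(33), [397.0, 217.0], [0.556, -0.265]), (np.int32(38), [415.0, 218.0], [0.552, -0.317]), (np.int32(38), [396.0, 231.0], [0.515, -0.261]), (np.int32(37), [412.0, 233.0], [0.51, -0.307]), (np.int32(110), [527.0, 255.0], [0.446, -0.636]), (np.int32(153), [91.0, 278.0], [0.38, 0.626])]
now [(np.int32(10), [380.0, 155.0], [0.745, -0.22]), (np.int32(114), [210.0, 205.0], [0.594, 0.288]), (np.int32(64), [212.0, 223.0], [0.54, 0.28]), (np.int32(117), [527.0, 255.0], [0.446, -0.636]), (np.int32(154), [91.0, 278.0], [0.38, 0.626])]
```

The brass colour areas (178 px now, 146 px before) lie inside the box, and none are elsewhere. I'll lower the tray.

>>> jog_arm(series=[[0,0,0,-0.4,0.7,0,0],[0,0,0,-1.4,2.4,0,0],[0,0,0,-2.8,4.9,0,0],[0,0,0,-4.2,7.3,0,0],[0,0,0,-5.5,9.6,0,0],[0,0,0,-6.4,11.1,0,0],[0,0,0,-6.9,12,0,0],[0,0,0,-7.2,12.5,0,0],[0,0,0,-7.3,12.7,0,0],[0,0,0,-7.35,12.8,0,0],[0,0,0,-7.4,12.9,0,0],[0,0,0,-7.4,12.9,0,0]])

```text
clock: 31.9
ee_pos: [0.4196, -0.0353, 0.0393]
orientation: [-0.355, -0.612, 0.353, 0.613]
wrist_force: [0.1, 0.4, -2.6]
gripper_width: 0.046
```

>>> jog_arm(series=[[0,0,0,-0.05,0.09,0,0],[0,0,0,-0.1,0.17,0,0],[0,0,0,-0.1,0.17,0,0]])

```text
clock: 32.2
ee_pos: [0.4196, -0.0354, 0.0388]
orientation: [-0.354, -0.612, 0.353, 0.612]
wrist_force: [-2.3, -1.0, 9.0]
gripper_width: 0.041
```

>>> jog_arm(series=[[0,0,0,0,0,0,3],[0,0,0,0,0,0,3],[0,0,0,0,0,0,3],[0,0,0,0,0,0,3],[0,0,0,0,0,0,3],[0,0,0,0,-1,0,3],[0,0,0,0,-3,0,3],[0,0,0,0,-6,0,3],[0,0,0,0,-10,0,3],[0,0,0,0,-14,0,3],[0,0,0,0,-18,0,3],[0,0,0,5,-22,4,3],[0,0,0,5,-24,8,3],[0,0,0,5,-24,12,3],[0,0,0,5,-24,16,3],[0,0,0,5,-24,16,3]])

```text
clock: 33.8
ee_pos: [0.255, -0.1108, 0.271]
orientation: [-0.356, -0.611, 0.352, 0.613]
wrist_force: [0.7, -0.1, -0.0]
gripper_width: 0.34
```

```bash
python3 - <<'E'
from k import *
st()
for n in("top","side"):
    ci=camera_info(n);F=grab_frame(n);f=cv2.cvtColor(F,cv2.COLOR_RGB2HSV);cv2.imwrite(f"pics/{n}9.png",F[:,:,::-1])
    m=cv2.inRange(f,(17,150,90),(28,255,255));k,l,sx,c=cv2.connectedComponentsWithStats(m)
    print(n,"brass",[(int(sx[j,4]),c[j].round(0).tolist(),ray(ci,c[j],.02)[:2].round(3).tolist()) for j in range(1,k) if sx[j,4]>=8])
    m=cv2.inRange(f,(80,5,150),(125,70,255));k,l,sx,c=cv2.connectedComponentsWithStats(m)
    for j in range(1,k):
        if sx[j,4]>60:
            b=cv2.boxPoints(cv2.minAreaRect(np.argwhere(l==j)[:,::-1].astype(np.float32)));print("grey",sx[j,4],c[j].round(0),[ray(ci,p,.01)[:2].round(3).tolist() for p in b])
    print("tray pred corners px",[np.round(proj(ci,[x,y,z])).tolist() for x,y,z in[(.362,.116,.034),(.478,.116,.034),(.478,-.033,.034),(.362,-.033,.034),(.45,-.056,.072),(.39,-.056,.072)]])
E
```

```text
t 33.8 q [-0.405 -0.085 -0.364 -0.478 -1.518 -1.09 ] p [ 0.255  -0.1108  0.271 ] F [ 0.7 -0.1 -0. ] w 2.96
tool x [0.004 0.867 0.498] y [ 0.003  0.498 -0.867]
top brass [(10, [380.0, 155.0], [0.745, -0.22]), (112, [210.0, 205.0], [0.594, 0.288]), (64, [212.0, 223.0], [0.54, 0.28]), (106, [527.0, 255.0], [0.446, -0.636]), (150, [91.0, 278.0], [0.38, 0.626])]
grey 434 [ 82. 161.] [[0.754, 0.726], [0.772, 0.663], [0.712, 0.642], [0.693, 0.705]]
grey 171 [244. 172.] [[0.705, 0.236], [0.705, 0.154], [0.683, 0.154], [0.683, 0.235]]
grey 1947 [293. 264.] [[0.479, 0.115], [0.479, -0.032], [0.366, -0.032], [0.366, 0.113]]
grey 151 [422. 295.] [[0.33, -0.278], [0.344, -0.28], [0.331, -0.379], [0.318, -0.377]]
tray pred corners px [[266.0, 284.0], [267.0, 244.0], [318.0, 244.0], [318.0, 284.0], [326.0, 253.0], [327.0, 274.0]]
side brass [(78, [192.0, 135.0], [0.373, 0.61]), (12, [182.0, 144.0], [0.336, 0.549]), (62, [279.0, 168.0], [0.593, 0.288]), (77, [264.0, 172.0], [0.545, 0.282]), (11, [154.0, 193.0], [0.236, 0.286]), (10, [411.0, 265.0], [0.751, -0.208])]
grey 1984 [381.  15.] [[1.951, 2.915], [2.582, 2.699], [1.787, 1.434], [1.367, 1.586]]
grey 12220 [499.  40.] [[1.557, 1.223], [7.057, 8.742], [4.113, 2.174], [1.743, 0.368]]
grey 63 [282. 103.] [[0.73, 0.81], [0.797, 0.831], [0.786, 0.774], [0.721, 0.755]]
grey 74 [321. 178.] [[0.688, 0.246], [0.707, 0.26], [0.71, 0.18], [0.691, 0.168]]
grey 1169 [237. 231.] [[0.364, 0.127], [0.495, 0.132], [0.48, -0.005], [0.363, -0.005]]
grey 782 [230. 360.] [[0.336, -0.19], [0.355, -0.195], [0.334, -0.356], [0.319, -0.352]]
tray pred corners px [[209.0, 214.0], [254.0, 204.0], [270.0, 240.0], [219.0, 253.0], [259.0, 237.0], [232.0, 244.0]]
```

```bash
python3 - <<'E'
from h import *
f=cv2.imread("pics/side0.png");g=cv2.imread("pics/side9.png")
m=lambda i:cv2.inRange(cv2.cvtColor(i,cv2.COLOR_BGR2HSV),(17,150,90),(28,255,255))
print("patch (154,193) before/now",(m(f)[185:201,146:162]>0).sum(),(m(g)[185:201,146:162]>0).sum())
t0=cv2.imread("pics/top0.png");t9=cv2.imread("pics/top9.png");d=cv2.absdiff(t0,t9).max(2)
for n,(x0,y0,x1,y1) in dict(bowl=(290,120,332,162),hammer=(225,108,262,182),ring=(366,128,402,162)).items():print(n,(d[y0:y1,x0:x1]>25).mean().round(3))
finish_job();print("handed in",sense()["clock"])
E
```

```text
patch (154,193) before/now 7 11
bowl 0.0
hammer 0.0
ring 0.0
the job is handed in; nothing more can be done
the job is handed in; nothing more can be done
```

The job is handed in at about 34 s of the 69 s allowed. By my last checks every step was met, but no verdict is reported.

- **Bar:** I lifted it level out of its brackets. It lies flat on the bench in front of the stand.
- **Tray out of the stand:** I carried it by its left ear and set it down level with all four pieces aboard.
- **Pour:** I regripped the tray by the back plate and tipped it about 65° over the box.
- **Empty tray:** It is back flat on the bench within a few mm of its first spot, with the gripper clear.

**One mistake:** my first tip went the wrong way, about 66° backwards, because I had the tilt sign reversed. The pieces stayed against the back wall. I levelled the tray again and poured correctly. If the judge counts any tip over 30° for step 4, that backward one probably triggered it first.

**Last checks:**
- **Pieces in the box:** Both cameras place all the brass colour inside the box at about (0.594, 0.288) and (0.540, 0.280). It shows as two merged patches, so I did not resolve four separate pieces. Their combined area is at least that of the four at the start, and the wrist load dropped to the empty tray's weight.
- **Bystanders:** The bowl, hammer and ring box showed no change against the first top picture.
- **No view of the end:** I had used all 12 picture views by the pour, so these final checks are from colour masks and ray measurements only. A small brass-coloured speck on the bench in the side view was already there at the start.

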